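# Chock the bottle on the sloping rack, then raise its gate

## Robot

A 6-joint arm with a two-finger parallel gripper is mounted at the origin on a cart in front of the work surface, level with it; the furniture and walls round the work are solid. World frame = base frame: x ahead of the robot, y to its left, z up, the work surface at z = 0. Lengths are in m, angles in degrees, forces in N, time in s.
With the tool pointing down it reaches from about 0.4 to 0.825 m from the base axis. Payload 7 kg.
Tool frame: the origin (TCP) lies at the very end of the fingers, on their centre line; the grasp point (between the pads) lies 19 mm behind it; z points along the fingers, y is the line along which they close (so a half turn about z gives the same grasp; the last joint's range is limited). The gripper opens to 88 mm and grips with 3 to 60 N. Pads are 19 mm wide; open, the fingers measure 130 mm over their backs; the gripper's body (78 mm by 193 mm) begins 47 mm behind the grasp point.
Start: joints at [87.095, 20.546, 0.682, 0, -70.136, -16.507], TCP at [0.224, 0.637, 0.227] pointing down, gripper open.
Joint ranges: [-176.03, 176.03], [-82.01, 121.73], [-58.28, 71.71], [-173.87, 95.51], [-174.79, -0.11], [-173.66, 173.66]. Speed limits (degrees/s): [136.94, 136.94, 172.46, 180, 180, 180].

## Interface

Orientations are given as [roll, pitch, yaw] about the fixed x, y, z axes, in that order (R = Rz(yaw) Ry(pitch) Rx(roll)).
In Python, from bench import ctrl gives the robot as it stands.
- The arm moves only by the shell command python3 -m handwheel 'ROWS'. ROWS is JSON, a list of rows, each a list of 3 entries, a list of its own where there are three numbers: the shift along the tool's x, y, z in units of 40 mm (1.0 is 40 mm), then the turn, a rotation vector about the tool's x, y, z in units of 8 degrees (1.0 is 8 degrees), then the closure, from 0 (fully open) to 1 (shut). A call has 1 to 12 rows; each row shifts and turns the commanded pose from where the row before left it, along the tool's axes as they then stand; what a row does not reach is not made up. A row lasts 1/10 s, in which the tool goes at most 50 mm and 8.59 degrees, less where a joint would pass 70% of its speed; a pose out of reach is approached as far as the arm can. A call is refused whole if a number of a shift passes 1 or a number of a turn 1, either way. A call with a gripper value outside its range is refused whole. The fingers move at their own pace and stop on an object; the grip force is fixed at half the most. Time passes only in rows, so rows that do not move let the fingers close. It gives the time, the measured TCP pose, the force, the opening and the grip force at its end, in the units of the state.
- ctrl.get_state(): the state, without advancing time (a new reading comes with each control period).
- ctrl.camera(name): name is "side" or "top"; returns a dict with "color" (400x640x3 uint8, blue, green, red), "camera_matrix" (3x3 intrinsics, pixels), "R" (3x3) and "t" (3): a world point X has camera coordinates R X + t. Camera axes: x right, y down, z forward; pixel columns grow to the right and rows downward; lengths in m; the calibration is good to about 2 mm. A picture is of the moment at which its call begins. There is no depth.
- ctrl.finish_job(): hands the job in; it is judged then, once.
Trained networks look in a picture, given as the dict that the camera call returned (one of the last four; its "shot" number tells which), for a name from the list of things; names that differ only in an ending like _2 or _b are one class to them, and where a whole thing is asked for, a point or a joint stands for the part that bears it (a point fixed in the world has none). Each returns a list of dicts, best first, with "conf" (0 to 1); they miss things now and then, are a little off and sometimes report something else, mostly with a low value. They report only what shows in the picture. A call takes as long as a camera call.
- ctrl.search_frame(label, picture): "xy" ([column, row] in pixels, amid what is visible of it).
- ctrl.masks_of(label, picture): "pixels" (400x640 bool, what is visible of it) and "xy" ([column, row] in pixels, amid what is visible of it).
- ctrl.tip_of(label, picture): "xy" ([column, row] in pixels: a listed point, or the origin of a listed thing).
The state is a dict: "time_s": time; "joint_pos": joint angles; "qvel": joint speeds; "tau": joint torques, N m; "tool_pos": TCP position; "orientation": TCP orientation; "force": force on the tool from outside, world axes, zero at the start; "ft_torque": the same for the moment, N m; "width": opening from 0.0 (shut) to 1.0 (fully open); "grasp_force": force on a finger pad.
Only numpy, scipy, OpenCV 4.12 (cv2) and the standard library are available. Lean on these libraries where they do the work, as an engineer would, in place of code of your own. Each camera call takes 0.05 s, during which the arm holds its last target. There are 200 camera calls.

## Task

The round bottle lying on the sloping rack is held only by the sliding gate at its low side. Push the wedge chock, tip first between the two tines of the gate, under the middle of the bottle's low side until the bottle has rolled clear of the gate and is pressed firmly into the sprung cushion behind it, but with no more than about 8 N and without the gripper touching the bottle; let go of the chock so that it alone holds the bottle there. Then raise the gate all the way by its handle and leave it up, without knocking over or shifting the tape roll and the pen pot.

Things in the scene. Friction and masses are not known exactly. Their poses are not given: they have to be found in the camera images.
- rack: Fixed aluminium sloping rack. Origin on the bench (z = 0) below the bottle's start; z up, x along the bottle, y uphill but horizontal. Flat deck, 170 mm wide (x -85 to 85), inclined 10 degrees: its top is 48 mm above the bench at y = 0, rises 0.176 mm per mm of y, spans y = -187 to 93 mm. Two gate posts, 225 mm tall, 22 mm thick along y, at x = +-90, y = -45 mm.
- back_stop: Bracket, 70 mm wide, 60 mm tall, on the deck's high end, with a rubber cushion facing the bottle. Origin on the deck below the bottle's start; y uphill along the deck. The cushion is clamped at an unreported place, new each time: the bottle rolls 4 to 20 mm uphill from the gate before touching it. It is sprung: starts to give at 3 N, stiffens 1.6 N per mm, solid after 12 mm.
- bottle_center (a point): On the axis of the lying amber bottle: round body 72 mm in diameter, 118 mm long (x = -62 to 56 mm from here), neck and white cap up to x = 106 mm; 0.3 to 0.5 kg. x runs along its axis, level and along the rack's x; y and z turn as it rolls. At the start it leans on the gate's tines.
- chock_grip (a point): Centre of the upright grip fin of the black rubber wedge chock (0.25 to 0.38 kg), 43 mm above its flat underside. y points to the wedge tip, z up, x across. Fin: 14 mm thick (x), 42 mm long (y), top 62 mm above the underside; the tail under it is 20 mm high. Chock 130 mm long, 50 mm wide: tip 105 mm ahead of this point, tail end 25 mm behind. It stays where it is let go on the deck.
- chock_tip (a point): Middle of the lower edge of the chock's wedge tip, on its underside; axes as chock_grip. The wedge face rises from 3 mm height at the tip, at 35 degrees, to 40 mm height 53 mm behind the tip. Sliding the chock up the deck takes 2 to 9 N (more if pressed down), moving the bottle too 3 to 5 N more; the cushion is then felt as a steep further rise, about 2 N of push per N on the cushion.
- gate_handle (a point): Centre of the gate's black bar handle: 96 mm long (rack's x), 12 mm thick (rack's y), 12 mm tall, 29 mm free under it. Steel gate between the posts: a cross bar (lower edge 51 mm below this point, 6 mm thick) with two tines, 12 mm wide, at x = +-48 mm, down to 9 mm above the deck; the wedge passes between them under the cross bar.
- gate (a joint): Height by which the gate is raised: 0 = down (start), 0.075 m = fully up. It slides straight up against about 8 N of weight and friction and stays where it is left.
- tape: Bystander: roll of tape lying flat, 98 mm across, 25 mm high; origin at its underside centre.
- pens: Bystander: dark pot of pens, 78 x 88 mm, 147 mm high; origin at its underside centre.

How it is judged (in metres and radians):
On the way, in this order (a step that is already met when the one before it is completed fails the run):
1. with the gate still down, the bottle is pressed into the cushion by the chock (contact force between bottle and back_stop above 2 N and contact force between chock and bottle above 0.5 N and value of joint gate below 0.01 m), for 0.2 s.
2. the chock is let go and alone holds the bottle against the cushion, the gate still down (contact force between bottle and back_stop above 2 N and contact force between the fingers and chock below 0.05 N and contact force between gate and bottle below 0.05 N and value of joint gate below 0.01 m), for 0.2 s.
3. the gate is raised all the way (value of joint gate above 0.068 m), for 0.2 s.
At the end, for the whole second after the job is handed in: The gate is up (at least 68 of its 75 mm) and clear of the bottle; the bottle lies still across the rack (within 7 degrees), pressed into the cushion with more than 2 N and resting on the chock (more than 0.5 N), which lies flat on the deck with its tip within 30 mm of the rack's middle (value of joint gate above 0.068 m and contact force between bottle and back_stop above 2 N and contact force between chock and bottle above 0.5 N and contact force between gate and bottle below 0.05 N and angle between the x axis of bottle_center and the x axis of rack, either way round below 0.12 rad and x of chock_tip in the frame of rack between -0.03 and 0.03 m and angle between chock_grip's own z axis and vertical below 0.27 rad and linear speed of each of bottle, chock below 0.01 m/s); the robot touches nothing.
It fails at once if the bottle rolled out past the gate or off the rack (y of bottle_center in the frame of rack below -0.025 m or height (world z) of bottle_center below 0.06 m).
It fails at once if the bottle was rammed into the cushion (over 11 N) (contact force between bottle and back_stop above 11 N).
It fails at once if the robot itself pushed the bottle (contact force between any of the fingers, the arm and bottle above 1 N).
It fails at once if the tape roll or the pen pot was shifted by more than 30 mm (distance of any of tape, pens from where it was at the start of the episode above 0.03 m).
It also fails if it takes over 61 s, if anything falls off the work surface, if the arm or the gripper's body presses on something with over 40 N, if the wrist force passes 120 N, or if a joint passes its speed limit or range.

## Working session

There is one attempt and no reset: what is moved stays moved. The work goes in short steps, Python scripts to look and compute and a shell command to move; the robot and the scene stay as the last step left them, time stands still between calls to the robot, and variables do not carry over. Pictures are saved under pics/ and viewed, at most 10 in all, crops included, and the job is handed in when it is done.

```bash
mkdir -p pics; ls
cat > h.py <<'E'
import numpy as np, cv2
from bench import ctrl
def tri(obs):
    A=[]
    for p,uv in obs:
        P=np.array(p["camera_matrix"])@np.c_[np.array(p["R"]),np.array(p["t"])]
        A+= [uv[0]*P[2]-P[0], uv[1]*P[2]-P[1]]
    return np.linalg.svd(np.array(A))[2][-1]
def pt(obs):
    v=tri(obs); return v[:3]/v[3]
def proj(p,X):
    c=np.array(p["camera_matrix"])@(np.array(p["R"])@np.array(X)+np.array(p["t"])); return c[:2]/c[2]
E
python3 - <<'E'
from h import *
s=ctrl.camera("side");t=ctrl.camera("top")
cv2.imwrite("pics/s0.png",s["color"]);cv2.imwrite("pics/t0.png",t["color"])
for n in ["rack","back_stop","bottle_center","chock_grip","chock_tip","gate_handle","tape","pens"]:
    a=ctrl.tip_of(n,s);b=ctrl.tip_of(n,t)
    print(n,[(np.round(d["xy"]),round(d["conf"],2)) for d in a[:2]],[(np.round(d["xy"]),round(d["conf"],2)) for d in b[:2]], end=' ')
    if a and b:
        X=pt([(s,a[0]["xy"]),(t,b[0]["xy"])]);print(X.round(4), (proj(s,X)-a[0]["xy"]).round(1))
    else: print()
for p in (s,t): print((-np.array(p["R"]).T@np.array(p["t"])).round(3))
print(ctrl.get_state())
E
```

```text
pics
rack [(array([313., 183.]), 0.96), (array([293., 248.]), 0.5)] [(array([248., 217.]), 0.63), (array([352., 244.]), 0.32)] [ 0.4988  0.096  -0.0087] [-1.1  0.2]
back_stop [] [] 
bottle_center [(array([316., 162.]), 0.98)] [(array([245., 211.]), 0.66)] [0.5088 0.0906 0.0865] [-1.8  0.3]
chock_grip [(array([307., 266.]), 0.6)] [(array([385., 234.]), 0.68)] [ 0.451  -0.3066  0.033 ] [-2.9  0.4]
chock_tip [(array([292., 250.]), 0.9)] [(array([353., 245.]), 0.63)] [ 0.4156 -0.2163  0.003 ] [-1.8  0.2]
gate_handle [(array([316., 151.]), 0.81)] [] 
tape [(array([346., 249.]), 0.94)] [(array([356., 188.]), 0.9)] [ 0.5803 -0.2264  0.0025] [ 0.7 -0.1]
pens [(array([359., 306.]), 0.57)] [(array([418., 186.]), 0.87)] [ 0.5913 -0.415  -0.0176] [ 0.4 -0.1]
[ 0.447 -1.12   1.015]
[ 0.36  -0.126  1.477]
{'time_s': 0.9, 'joint_pos': array([ 8.70965210e+01,  2.05429132e+01,  6.80101969e-01, -8.87475820e-04,
       -7.01369636e+01, -1.65075190e+01]), 'qvel': array([-0.04388829, -0.02057484,  0.08117703,  0.03820831, -0.03330632,
        0.00949556]), 'tau': array([ 2.14765379e-03, -5.82363868e+01,  2.93285108e+01,  7.00237513e+00,
        1.23165135e-02, -8.89536381e-06]), 'tool_pos': array([0.22432759, 0.63658133, 0.22658325]), 'orientation': array([ 1.79999979e+02,  8.64251992e-04, -1.94112995e+01]), 'force': array([-0.05893914, -0.39211165, -0.72455826]), 'ft_torque': array([0.0576556 , 0.00130746, 0.01535808]), 'grasp_force': 0.0, 'width': 0.9997787732574007}
```

View pics/s0.png

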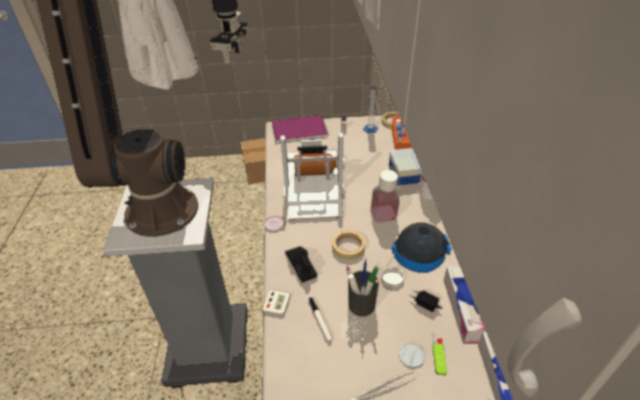

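View pics/t0.png

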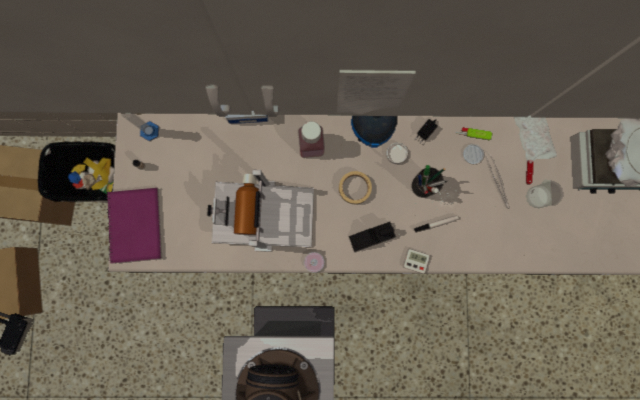

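The side view shows the rack at about (315,190) with the gate posts at (285,150) and (342,150), and the chock at (300,264). In the top view the deck spans cols 213–315 and rows 182–246, with its high end at left. The chock is at (372,236), tip to the left. I'll zoom in for the angles.

Run:
```python
import cv2,numpy as np
t=cv2.imread("pics/t0.png");s=cv2.imread("pics/s0.png")
a=cv2.resize(t[170:270,200:400],(800,400),interpolation=3)
b=cv2.resize(s[125:225,265:365],(400,400),interpolation=3)
cv2.imwrite("pics/tc.png",a)
cv2.imwrite("pics/sc.png",cv2.resize(s[125:285,265:375],(412,600),interpolation=3))
from h import *
s=ctrl.camera("side");t=ctrl.camera("top")
for n in ["chock_grip","gate_handle","rack","tape","bottle_center"]:
  for p in (s,t):
    for d in ctrl.masks_of(n,p)[:2]:
      ys,xs=np.nonzero(d["pixels"]); 
      print(n,"st"[p is t],round(d["conf"],2),np.round(d["xy"],1),len(xs),cv2.minAreaRect(np.c_[xs,ys].astype(np.float32)))
```

```text
chock_grip s 0.7 [302.7 262. ] 680 ((301.8000183105469, 263.1000061035156), (37.565940856933594, 20.124608993530273), 63.43495178222656)
chock_grip s 0.18 [316.  157.1] 622 ((312.11541748046875, 161.9628143310547), (35.18046188354492, 50.07219314575195), 88.09085083007812)
chock_grip t 0.82 [369.3 237.1] 733 ((372.2840881347656, 236.11703491210938), (17.22679328918457, 44.490970611572266), 69.67686462402344)
gate_handle s 0.85 [316.1 158.7] 557 ((312.1365661621094, 162.46080017089844), (34.22104263305664, 50.07368850708008), 88.02507019042969)
gate_handle t 0.87 [256.1 210.9] 302 ((259.05224609375, 208.98455810546875), (9.132503509521484, 52.0724983215332), 1.9749339818954468)
gate_handle t 0.73 [428.2 181.2] 769 ((429.2500305175781, 180.24998474121094), (26.16295051574707, 38.18376159667969), 45.0)
rack s 0.89 [312.1 184.5] 3419 ((312.2878723144531, 176.60635375976562), (82.47261047363281, 61.06891632080078), 88.83085632324219)
rack t 0.75 [268.5 215.3] 5556 ((260.359375, 210.48358154296875), (104.91424560546875, 80.87085723876953), 1.4688007831573486)
tape s 0.79 [350.  238.5] 606 ((349.0, 244.5), (29.0, 32.0), 90.0)
tape t 0.77 [359.1 176.8] 415 ((355.0, 187.0), (32.0, 32.0), 90.0)
tape t 0.53 [267.5 217.2] 5258 ((260.28350830078125, 210.41131591796875), (104.75623321533203, 80.7354507446289), 2.2906100749969482)
bottle_center s 0.6 [319.4 165.9] 478 ((315.9887390136719, 163.77557373046875), (21.223487854003906, 42.0474739074707), 87.1375961303711)
bottle_center t 0.87 [245.7 204.9] 1141 ((245.36318969726562, 204.01962280273438), (22.63051986694336, 60.2798957824707), 1.3019527196884155)
```

View pics/tc.png

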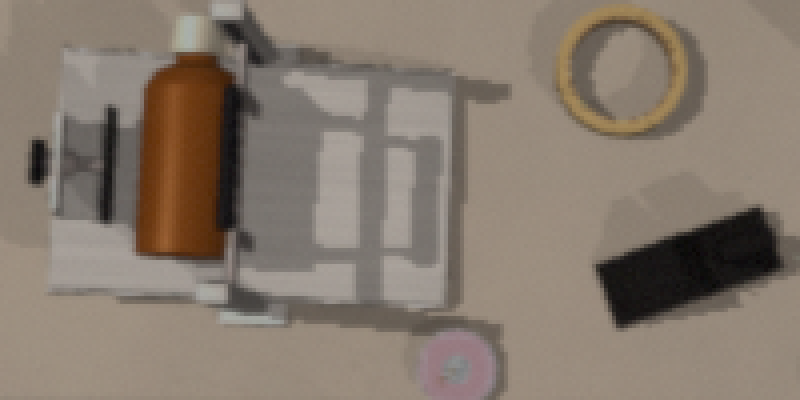

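View pics/sc.png

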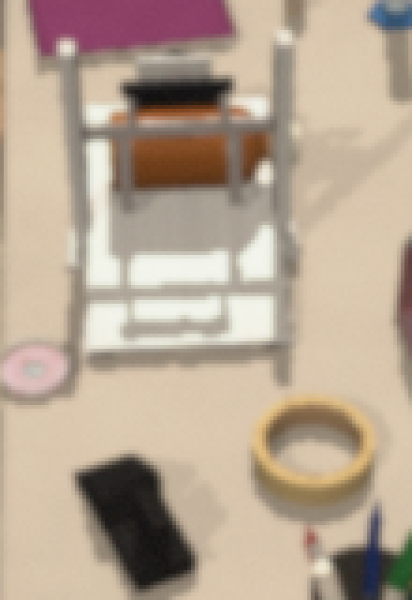

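The top crop shows the deck corners at about (457,75), (440,305), (65,50) and (50,293), the handle from (232,85) to (225,225), and the chock corners with its tip to the left. In the side crop the handle is at (178,92).

```bash
cat >> h.py <<'E'
def ray(p,uv,z):
    K=np.array(p["camera_matrix"]);R=np.array(p["R"]);t=np.array(p["t"])
    d=R.T@np.linalg.inv(K)@[uv[0],uv[1],1]; c=-R.T@t
    return c+d*(z-c[2])/d[2]
E
python3 - <<'E'
from h import *
s=ctrl.camera("side");t=ctrl.camera("top")
T=lambda x,y:(200+x/4-.4,170+y/4-.4)
S=lambda x,y:(265+x/3.75-.4,125+y/3.75-.4)
C=[ray(t,T(457,75),.015),ray(t,T(440,305),.015),ray(t,T(65,50),.064),ray(t,T(50,293),.064)]
for c in C: print(c.round(4))
for a,b in((0,2),(1,3)):
    d=C[b]-C[a];print("y yaw",np.degrees(np.arctan2(-d[0],d[1])),np.linalg.norm(d[:2]))
for a,b in((1,0),(3,2)):
    d=C[b]-C[a];print("x yaw",np.degrees(np.arctan2(d[1],d[0])),np.linalg.norm(d[:2]))
h=pt([(s,S(178,92)),(t,T(229,155))]);print("handle",h,proj(s,h)-S(178,92))
for q in [(232,85),(225,225)]: print(ray(t,T(*q),h[2]))
# posts/handle ends in side
for q in [(122,92),(233,85)]: print("s",ray(s,S(*q),h[2]))
for q,z in [((597,265),0.003),((618,327),0.003),((782,265),.02),((757,208),.02)]: print("chock",ray(t,T(*q),z).round(4))
E
```

```text
[ 0.5788 -0.0998  0.015 ]
[ 0.4089 -0.0889  0.015 ]
[0.5876 0.1798 0.064 ]
[0.4142 0.1846 0.064 ]
y yaw -1.7974382524766774 0.27971068646986014
y yaw -1.1222391895920767 0.2734986391592954
x yaw -3.677941326689476 0.17029750041206104
x yaw -1.585105944951643 0.17342993150837163
handle [0.50169424 0.04646118 0.17403987] [-0.27907358  0.04900539]
[0.54735782 0.04551554 0.17403987]
[0.45494263 0.04797715 0.17403987]
s [0.45565494 0.05168799 0.17403987]
s [0.5495376  0.05168638 0.17403987]
chock [ 0.4394 -0.2043  0.003 ]
chock [ 0.3938 -0.2198  0.003 ]
chock [ 0.4392 -0.3389  0.02  ]
chock [ 0.4809 -0.321   0.02  ]
```

```bash
cat >> h.py <<'E'
from scipy.spatial.transform import Rotation as Ro
def togo(p,rpy):
    st=ctrl.get_state();R=Ro.from_euler('xyz',st["orientation"],degrees=True);G=Ro.from_euler('xyz',rpy,degrees=True)
    print("t",round(st["time_s"],2),"pos",st["tool_pos"].round(4),"rpy",st["orientation"].round(2),"F",st["force"].round(2),"w",round(st["width"],3),"g",round(st["grasp_force"],1),"j",st["joint_pos"].round(0))
    print("shift",(R.inv().apply(np.array(p)-st["tool_pos"])/.04).round(3),"turn",((R.inv()*G).as_rotvec(degrees=True)/8).round(3))
E
python3 -m handwheel '[[[0,0,-0.95],[0,0,0.79],0],[[0,0,-0.95],[0,0,0.79],0],[[0,0,-0.95],[0,0,0.79],0],[[0,0,-0.95],[0,0,0.79],0],[[0,0,0],[0,0,0.79],0],[[0,0,0],[0,0,0.79],0],[[0,0,0],[0,0,0.79],0],[[0,0,0],[0,0,0.77],0],[[0,0,0],[0,0,0],0]]'
python3 -c "
from h import *
togo([.5,.35,.38],[180,0,-69.8])"
```

```text
time_s: 2.5
tool_pos: [0.2243, 0.6366, 0.3786]
orientation: [180.0, 0.0, -69.9]
force: [0.0, -0.2, -0.1]
width: 1.001
grasp_force: 0.0
t 2.5 pos [0.2243 0.6366 0.3786] rpy [180.    0.  -69.9] F [ 0.03 -0.2  -0.08] w 1.001 g 0.0 j [ 87.  18.  16.  -0. -88. -67.]
shift [ 9.097 -4.01  -0.036] turn [ 0.     0.    -0.012]
```

```bash
A='[[0.91,-0.4,0],[0,0,0],0]'; python3 -m handwheel '[[[0.91,-0.4,0],[0,0,0],0],[[0.91,-0.4,0],[0,0,0],0],[[0.91,-0.4,0],[0,0,0],0],[[0.91,-0.4,0],[0,0,0],0],[[0.91,-0.4,0],[0,0,0],0],[[0.91,-0.4,0],[0,0,0],0],[[0.91,-0.4,0],[0,0,0],0],[[0.91,-0.4,0],[0,0,0],0],[[0.91,-0.4,0],[0,0,0],0],[[0.91,-0.4,0],[0,0,0],0]]' | head -2
python3 -m handwheel '[[[0.94,0.345,0],[0,0,0],0],[[0.94,0.345,0],[0,0,0],0],[[0.94,0.345,0],[0,0,0],0],[[0.94,0.345,0],[0,0,0],0],[[0.94,0.345,0],[0,0,0],0],[[0.94,0.345,0],[0,0,0],0],[[0.94,0.345,0],[0,0,0],0],[[0.94,0.345,0],[0,0,0],0],[[0.94,0.345,0],[0,0,0],0],[[0.94,0.345,0],[0,0,0],0],[[0.94,0.345,0],[0,0,0],0],[[0.94,0.345,0],[0,0,0],0]]' | head -2
python3 -c "
from h import *
togo([.452,-.308,.16],[180,0,-69.8])"
```

```text
time_s: 3.5
tool_pos: [0.501, 0.3489, 0.3788]
time_s: 4.7
tool_pos: [0.5001, -0.1321, 0.3789]
t 4.7 pos [ 0.5001 -0.1321  0.3789] rpy [-1.7996e+02 -1.0000e-02 -6.9590e+01] F [1.29 0.46 0.76] w 1.002 g 0.0 j [  7.   2.  -4.   0. -85.  13.]
shift [3.702 2.664 5.472] turn [-0.006 -0.002  0.026]
```

```bash
python3 -m handwheel '[[[0.74,0.53,0.9],[0,0,0],0],[[0.74,0.53,0.9],[0,0,0],0],[[0.74,0.53,0.9],[0,0,0],0],[[0.74,0.53,0.9],[0,0,0],0],[[0.74,0.53,0.9],[0,0,0],0],[[0,0,0.9],[0,0,0],0],[[0,0,0],[0,0,0],0],[[0,0,0],[0,0,0],0]]' | head -2
python3 - <<'E'
from h import *
togo([.452,-.308,.026],[180,0,-69.8])
t=ctrl.camera("top");s=ctrl.camera("side")
a=cv2.resize(t["color"][190:290,330:430],(400,400),interpolation=3)
b=cv2.resize(s["color"][210:310,250:350],(400,400),interpolation=3)
cv2.imwrite("pics/g1.png",np.hstack([a,b]))
E
```

```text
time_s: 5.5
tool_pos: [0.4533, -0.302, 0.1675]
t 5.5 pos [ 0.4533 -0.302   0.1675] rpy [ 1.7995e+02 -1.0000e-02 -6.9690e+01] F [ 0.93 -0.97  1.11] w 0.999 g 0.0 j [-13.  11. -21.   0. -58.  33.]
shift [0.129 0.08  3.537] turn [ 0.007 -0.001  0.013]
```

View pics/g1.png

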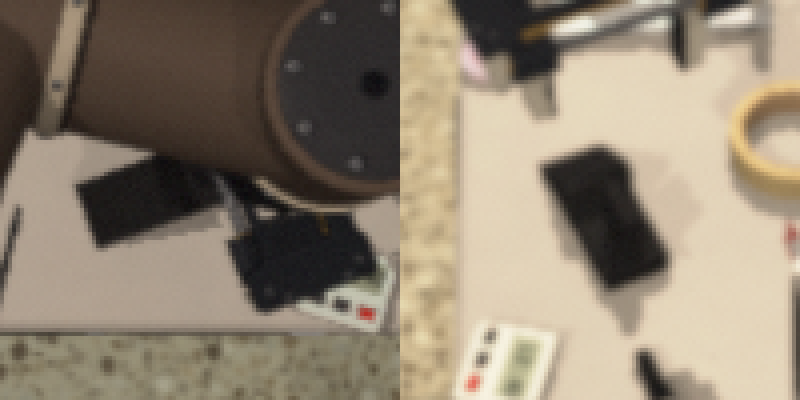

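The side half shows the open fingers straddling the chock's width, and the top half shows the gripper above the fin, so the alignment looks right. I'll descend and grip.

```bash
python3 -m handwheel '[[[0.2,0.08,0.5],[0,0,0],0],[[0,0,0.9],[0,0,0],0],[[0,0,0.9],[0,0,0],0],[[0,0,0.8],[0,0,0],0],[[0,0,0.4],[0,0,0],0],[[0,0,0],[0,0,0],0],[[0,0,0],[0,0,0],1],[[0,0,0],[0,0,0],1],[[0,0,0],[0,0,0],1],[[0,0,0],[0,0,0],1],[[0,0,0],[0,0,0],1]]' 
python3 -m handwheel '[[[0,0,0],[0,0,0],1],[[0,0,0],[0,0,0],1],[[0,0,0],[0,0,0],1]]'
python3 -c "
from h import *
togo([.452,-.308,.026],[180,0,-69.8])"
```

```text
time_s: 6.7
tool_pos: [0.4532, -0.3105, 0.0274]
orientation: [-179.9, -0.0, -69.8]
force: [0.3, -0.4, -0.0]
width: 0.609
grasp_force: 0.0
time_s: 7.0
tool_pos: [0.4529, -0.3104, 0.0268]
orientation: [180.0, 0.0, -69.8]
force: [0.4, 0.5, 0.0]
width: 0.334
grasp_force: 0.0
t 7.0 pos [ 0.4529 -0.3104  0.0268] rpy [180.     0.   -69.81] F [0.39 0.48 0.05] w 0.334 g 0.0 j [-14.  21. -29.   0. -40.  34.]
shift [-0.065 -0.001  0.019] turn [ 0.     0.    -0.002]
```

```bash
python3 -m handwheel '[[[0,0,0],[0,0,0],1],[[0,0,0],[0,0,0],1],[[0,0,0],[0,0,0],1],[[0,0,0],[0,0,0],1],[[0,0,0],[0,0,0],1]]'
python3 -m handwheel '[[[0,0,-0.5],[0,0,0],1],[[0,0,-0.9],[0,0,0],1],[[0,0,-0.9],[0,0,0],1],[[0,0,-0.5],[0,0,0],1],[[0,0,0],[0,0,0],1],[[0,0,0],[0,0,0],1],[[0,0,0],[0,0,0],1]]'
python3 - <<'E'
from h import *
t=ctrl.camera("top");s=ctrl.camera("side")
for p in (s,t):
  for n in ("chock_tip","chock_grip"): print(n,[(np.round(d["xy"],1),round(d["conf"],2)) for d in ctrl.tip_of(n,p)[:2]])
R=Ro.from_euler('xyz',ctrl.get_state()["orientation"],degrees=True);p=ctrl.get_state()["tool_pos"]
c=np.cos(np.radians(20.2));sn=np.sin(np.radians(20.2))
tip=p+np.array([-sn,c,0])*.108+[0,0,-.027];print("expect tip",tip,proj(s,tip),proj(t,tip))
cv2.imwrite("pics/g2.png",np.hstack([cv2.resize(p["color"][y:y+100,x:x+100],(400,400),interpolation=3) for p,y,x in((t,190,330),(s,190,250))]))
E
```

```text
time_s: 7.5
tool_pos: [0.4533, -0.3105, 0.0269]
orientation: [-180.0, -0.0, -69.8]
force: [0.9, -0.5, -0.9]
width: 0.159
grasp_force: 29.9
time_s: 8.2
tool_pos: [0.4515, -0.3099, 0.1369]
orientation: [179.9, 0.1, -69.8]
force: [-0.3, -0.3, -3.6]
width: 0.158
grasp_force: 29.9
chock_tip [(array([289.5, 227.4]), 0.69)]
chock_grip [(array([303.2, 237.7]), 0.77)]
chock_tip [(array([354.1, 245. ]), 0.95)]
chock_grip [(array([386.7, 231.9]), 0.86)]
expect tip [ 0.41533994 -0.20898624  0.1111069 ] [288.1127233  222.36375941] [352.6577602  242.53827592]
```

View pics/g2.png

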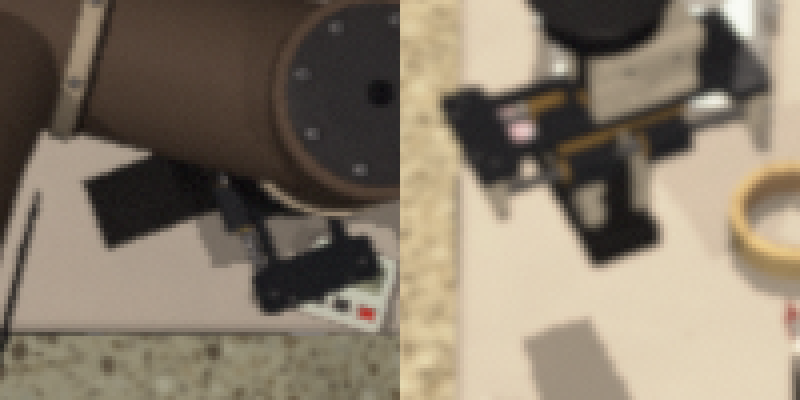

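The grip is on the fin (opening 14 mm), with the chock lifted and square to the fingers. The tip corners are at about (354,243) in the top view. I'll check for droop and get the deck hover pose.

```bash
cat >> h.py <<'E'
O=np.array([.500,.0925,0]);RK=Ro.from_euler('z',-1.8,degrees=True)
DR=RK*Ro.from_euler('x',10,degrees=True)
GT=(DR*Ro.from_euler('z',-90,degrees=True)*Ro.from_euler('x',180,degrees=True)).as_euler('xyz',degrees=True)
def tcp(tipy,up=0,x=0,back=.108,h=.027):
    return O+RK.apply([x,tipy,.048+.1763*tipy])+DR.apply([0,-back,h+up])
E
python3 - <<'E'
from h import *
t=ctrl.camera("top");s=ctrl.camera("side")
o=[]
for p in (s,t): o.append((p,ctrl.tip_of("chock_tip",p)[0]["xy"]))
print("tip",pt(o)); print(GT)
togo([0.4945,-.1,.16],[180,0,-91.8])
togo(tcp(-.065,.05),GT)
E
```

```text
tip [ 0.41571048 -0.21254182  0.11999363]
[180.   10.  -91.8]
t 8.7 pos [ 0.4529 -0.3104  0.1386] rpy [ 1.7999e+02  1.0000e-02 -6.9810e+01] F [ 0.75 -0.34 -3.3 ] w 0.155 g 29.9 j [-14.  13. -22.  -0. -55.  34.]
shift [-4.578 -2.792 -0.534] turn [2.000e-03 1.000e-03 2.748e+00]
t 8.7 pos [ 0.4529 -0.3104  0.1386] rpy [ 1.7999e+02  1.0000e-02 -6.9810e+01] F [ 0.75 -0.34 -3.3 ] w 0.155 g 29.9 j [-14.  13. -22.  -0. -55.  34.]
shift [-4.764 -2.853  1.126] turn [ 0.241 -1.234  2.741]
```

```bash
python3 -m handwheel '[[[-0.9,-0.55,-0.3],[0,0,0],1],[[-0.92,-0.56,-0.3],[0,0,0],1],[[-0.92,-0.56,0],[0,0,0],1],[[-0.92,-0.56,0],[0,0,0],1],[[-0.92,-0.56,0],[0,0,0],1],[[0,0,0],[0,0,0.92],1],[[0,0,0],[0,0,0.92],1],[[0,0,0],[0,0,0.91],1],[[0,0,0],[0,-0.62,0],1],[[0,0,0],[0,-0.62,0],1],[[0,0,0],[0,0,0],1],[[0,0,0],[0,0,0],1]]'
python3 - <<'E'
from h import *
togo(tcp(-.065,.01),GT)
E
```

```text
time_s: 9.9
tool_pos: [0.4945, -0.1009, 0.1628]
orientation: [180.0, 9.8, -91.9]
force: [1.1, 0.6, -3.5]
width: 0.156
grasp_force: 30.0
t 9.9 pos [ 0.4945 -0.1009  0.1628] rpy [179.99   9.83 -91.94] F [ 1.13  0.58 -3.51] w 0.156 g 30.0 j [  3.   9. -20. -11. -61.   1.]
shift [0.076 0.014 2.741] turn [-0.002 -0.021 -0.017]
```

Descending to 10 mm above the deck, then lowering in small steps to feel contact.

```bash
python3 -m handwheel '[[[0.076,0,0.6],[0,0,0],1],[[0,0,0.8],[0,0,0],1],[[0,0,0.8],[0,0,0],1],[[0,0,0.54],[0,0,0],1],[[0,0,0],[0,0,0],1],[[0,0,0],[0,0,0],1]]'|sed -n '1,2p;4p'
for i in 1; do python3 -m handwheel '[[[0,0,0.1],[0,0,0],1],[[0,0,0],[0,0,0],1]]'|sed -n '2p;4p'; python3 -m handwheel '[[[0,0,0.05],[0,0,0],1],[[0,0,0],[0,0,0],1]]'|sed -n '2p;4p';  python3 -m handwheel '[[[0,0,0.05],[0,0,0],1],[[0,0,0],[0,0,0],1]]'|sed -n '2p;4p'; done
python3 - <<'E'
from h import *
togo(tcp(-.065),GT)
t=ctrl.camera("top");s=ctrl.camera("side")
for p in (s,t):
  for n in ("chock_tip",): print(n,[(np.round(d["xy"],1),round(d["conf"],2)) for d in ctrl.tip_of(n,p)[:2]])
cv2.imwrite("pics/d1.png",np.hstack([cv2.resize(p["color"][y:y+100,x:x+100],(400,400),interpolation=3) for p,y,x in((t,160,220),(s,125,265))]))
E
```

```text
time_s: 10.5
tool_pos: [0.495, -0.0839, 0.0547]
force: [0.1, 0.1, -2.7]
tool_pos: [0.4955, -0.0833, 0.0512]
force: [0.1, 0.0, -3.6]
tool_pos: [0.4951, -0.0831, 0.0487]
force: [-1.4, -0.0, -3.3]
tool_pos: [0.4949, -0.0828, 0.0463]
force: [-0.6, -0.3, -2.9]
t 11.1 pos [ 0.4949 -0.0828  0.0463] rpy [179.99   9.92 -91.83] F [-0.62 -0.34 -2.85] w 0.156 g 30.0 j [  5.  17. -27. -14. -46.   3.]
shift [0.026 0.009 0.045] turn [ 0.    -0.01  -0.003]
chock_tip [(array([311.8, 204.9]), 0.48)]
chock_tip [(array([267.9, 217.5]), 0.71)]
```

View pics/d1.png

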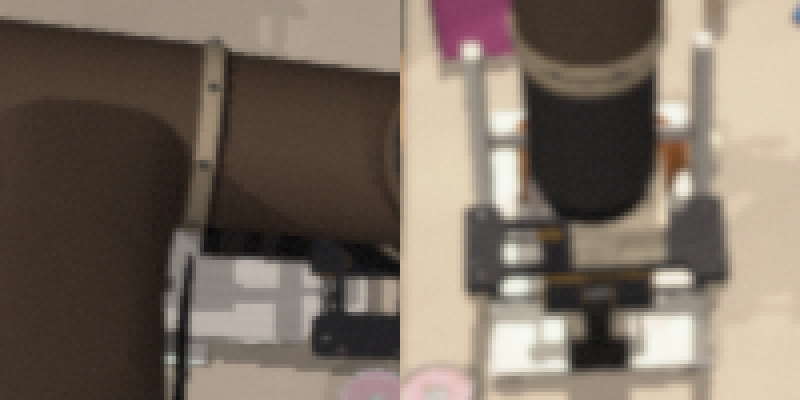

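The fingers hold the chock centred across the deck (chock at col 600, deck 490–705 in the side half), and the gripper is clear of the posts. I'll lower to contact.

```bash
for i in 1; do python3 -m handwheel '[[[0,0,0.05],[0,0,0],1],[[0,0,0],[0,0,0],1]]'|sed -n '2p;4p'; python3 -m handwheel '[[[0,0,0.03],[0,0,0],1],[[0,0,0],[0,0,0],1]]'|sed -n '2p;4p';  python3 -m handwheel '[[[0,0,0.03],[0,0,0],1],[[0,0,0],[0,0,0],1]]'|sed -n '2p;4p'; done
```

```text
tool_pos: [0.4953, -0.0824, 0.0446]
force: [0.7, -0.4, -0.1]
tool_pos: [0.4954, -0.0824, 0.0444]
force: [-4.3, -1.8, 9.4]
tool_pos: [0.4954, -0.0825, 0.0444]
force: [-7.6, -3.0, 23.4]
```

```bash
python3 -m handwheel '[[[0,0,-0.06],[0,0,0],1],[[0,0,0],[0,0,0],1]]'|sed -n '2p;4p'; python3 -m handwheel '[[[-0.1,0,0],[0,0,0],1],[[-0.15,0,0],[0,0,0],1],[[0,0,0],[0,0,0],1]]'|sed -n '2p;4p'
python3 -m handwheel '[[[-0.12,0,0],[0,0,0],1],[[-0.13,0,0],[0,0,0],1],[[0,0,0],[0,0,0],1]]'|sed -n '2p;4p'
python3 - <<'E'
from h import *
togo(tcp(-.0156),GT)
E
```

```text
tool_pos: [0.4951, -0.0824, 0.0447]
force: [0.3, -1.4, -2.1]
tool_pos: [0.4957, -0.0722, 0.0463]
force: [0.5, -1.5, 1.3]
tool_pos: [0.4959, -0.0624, 0.048]
force: [-0.5, -0.7, 2.8]
t 12.7 pos [ 0.4959 -0.0624  0.048 ] rpy [-179.97    9.92  -91.78] F [-0.54 -0.73  2.82] w 0.158 g 30.0 j [  7.  17. -27. -14. -45.   1.]
shift [-0.718  0.019 -0.004] turn [-0.003 -0.01   0.002]
```

```bash
python3 -m handwheel '[[[-0.1,0,-0.02],[0,0,0],1],[[-0.1,0,0],[0,0,0],1],[[0,0,0],[0,0,0],1]]'|sed -n '2p;4p'
python3 -m handwheel '[[[-0.1,0,0],[0,0,0],1],[[-0.1,0,0],[0,0,0],1],[[-0.1,0,0],[0,0,0],1],[[0,0,0],[0,0,0],1]]'|sed -n '2p;4p'
python3 - <<'E'
from h import *
togo(tcp(-.0156),GT)
E
```

```text
tool_pos: [0.4954, -0.0543, 0.0497]
force: [-0.8, -0.3, -3.6]
tool_pos: [0.4963, -0.0426, 0.0522]
force: [-0.0, -0.2, -2.9]
t 13.4 pos [ 0.4963 -0.0426  0.0522] rpy [-179.99    9.93  -91.78] F [-0.02 -0.17 -2.9 ] w 0.158 g 30.0 j [  9.  16. -28. -14. -45.  -1.]
shift [-0.213  0.012  0.015] turn [-0.001 -0.009  0.003]
```

```bash
python3 -m handwheel '[[[-0.05,0,0.015],[0,0,0],1],[[-0.05,0,0],[0,0,0],1],[[0,0,0],[0,0,0],1]]'|sed -n '2p;4p'
for k in 1; do python3 -m handwheel '[[[-0.05,0,0],[0,0,0],1],[[0,0,0],[0,0,0],1]]'|sed -n '2p;4p'
python3 -m handwheel '[[[-0.05,0,0],[0,0,0],1],[[0,0,0],[0,0,0],1]]'|sed -n '2p;4p'
python3 -m handwheel '[[[-0.05,0,0],[0,0,0],1],[[0,0,0],[0,0,0],1]]'|sed -n '2p;4p'
python3 -m handwheel '[[[-0.05,0,0],[0,0,0],1],[[0,0,0],[0,0,0],1]]'|sed -n '2p;4p'; done
```

```text
tool_pos: [0.4965, -0.039, 0.0524]
force: [-0.1, 0.3, -2.4]
tool_pos: [0.4965, -0.037, 0.0527]
force: [0.0, 0.0, -2.2]
tool_pos: [0.4966, -0.035, 0.053]
force: [-0.2, -0.8, -1.9]
tool_pos: [0.4966, -0.0331, 0.0533]
force: [0.2, -3.2, -1.4]
tool_pos: [0.4966, -0.0314, 0.0537]
force: [-0.1, -4.7, -0.1]
```

```bash
for k in 1; do python3 -m handwheel '[[[-0.025,0,0],[0,0,0],1],[[0,0,0],[0,0,0],1]]'|sed -n '2p;4p'
python3 -m handwheel '[[[-0.025,0,0],[0,0,0],1],[[0,0,0],[0,0,0],1]]'|sed -n '2p;4p'
python3 -m handwheel '[[[-0.025,0,0],[0,0,0],1],[[0,0,0],[0,0,0],1]]'|sed -n '2p;4p'
python3 -m handwheel '[[[-0.025,0,0],[0,0,0],1],[[0,0,0],[0,0,0],1]]'|sed -n '2p;4p'; done
```

```text
tool_pos: [0.4966, -0.0306, 0.0538]
force: [1.2, -4.8, -1.2]
tool_pos: [0.4966, -0.0297, 0.054]
force: [0.2, -5.7, -0.4]
tool_pos: [0.4967, -0.0287, 0.0542]
force: [-0.7, -5.4, -0.6]
tool_pos: [0.4967, -0.0277, 0.0544]
force: [-0.1, -6.2, 0.2]
```

```bash
for k in 1; do python3 -m handwheel '[[[-0.025,0,0],[0,0,0],1],[[0,0,0],[0,0,0],1]]'|sed -n '2p;4p'
python3 -m handwheel '[[[-0.025,0,0],[0,0,0],1],[[0,0,0],[0,0,0],1]]'|sed -n '2p;4p'
python3 -m handwheel '[[[-0.025,0,0],[0,0,0],1],[[0,0,0],[0,0,0],1]]'|sed -n '2p;4p'; done
```

```text
tool_pos: [0.4967, -0.0267, 0.0545]
force: [-0.2, -6.1, -0.3]
tool_pos: [0.4967, -0.0258, 0.0547]
force: [0.2, -5.5, -0.5]
tool_pos: [0.4968, -0.0248, 0.0549]
force: [-0.1, -6.1, -0.9]
```

```bash
for k in 1; do python3 -m handwheel '[[[-0.025,0,-0.005],[0,0,0],1],[[0,0,0],[0,0,0],1]]'|sed -n '2p;4p'
python3 -m handwheel '[[[-0.025,0,0],[0,0,0],1],[[0,0,0],[0,0,0],1]]'|sed -n '2p;4p'; done
```

```text
tool_pos: [0.4967, -0.0237, 0.0551]
force: [-0.0, -5.5, -1.3]
tool_pos: [0.4968, -0.0226, 0.0553]
force: [0.1, -6.1, -1.0]
```

```bash
for k in 1; do python3 -m handwheel '[[[-0.025,0,0],[0,0,0],1],[[0,0,0],[0,0,0],1]]'|sed -n '2p;4p'
python3 -m handwheel '[[[-0.025,0,0],[0,0,0],1],[[0,0,0],[0,0,0],1]]'|sed -n '2p;4p'; done
```

```text
tool_pos: [0.4968, -0.0216, 0.0555]
force: [-0.5, -4.7, -1.4]
tool_pos: [0.4968, -0.0205, 0.0556]
force: [-0.4, -5.5, -1.5]
```

```bash
for k in 1; do python3 -m handwheel '[[[-0.025,0,0],[0,0,0],1],[[0,0,0],[0,0,0],1]]'|sed -n '2p;4p'
python3 -m handwheel '[[[-0.025,0,0],[0,0,0],1],[[0,0,0],[0,0,0],1]]'|sed -n '2p;4p'; done
```

```text
tool_pos: [0.4969, -0.0195, 0.0558]
force: [0.7, -5.3, -0.9]
tool_pos: [0.4969, -0.0185, 0.056]
force: [1.4, -6.1, -1.1]
```

```bash
for k in 1; do python3 -m handwheel '[[[-0.025,0,0],[0,0,0],1],[[0,0,0],[0,0,0],1]]'|sed -n '2p;4p'
python3 -m handwheel '[[[-0.025,0,0],[0,0,0],1],[[0,0,0],[0,0,0],1]]'|sed -n '2p;4p'; done
```

```text
tool_pos: [0.497, -0.0175, 0.0562]
force: [-0.1, -5.3, -1.6]
tool_pos: [0.497, -0.0169, 0.0564]
force: [-0.2, -7.0, -1.0]
```

```bash
python3 -m handwheel '[[[-0.015,0,0],[0,0,0],1],[[0,0,0],[0,0,0],1]]'|sed -n '2p;4p'
python3 -m handwheel '[[[-0.01,0,0],[0,0,0],1],[[0,0,0],[0,0,0],1]]'|sed -n '2p;4p'
```

```text
tool_pos: [0.497, -0.0168, 0.0565]
force: [-0.3, -9.6, -1.3]
tool_pos: [0.497, -0.0166, 0.0565]
force: [-0.6, -10.8, -0.8]
```

```bash
python3 -m handwheel '[[[-0.012,0,0],[0,0,0],1],[[0,0,0],[0,0,0],1]]'|sed -n '2p;4p'
python3 -m handwheel '[[[-0.012,0,0],[0,0,0],1],[[0,0,0],[0,0,0],1]]'|sed -n '2p;4p'
python3 -m handwheel '[[[-0.012,0,0],[0,0,0],1],[[0,0,0],[0,0,0],1]]'|sed -n '2p;4p'
```

```text
tool_pos: [0.4971, -0.0162, 0.0567]
force: [-0.3, -11.5, -1.5]
tool_pos: [0.4971, -0.0159, 0.0567]
force: [0.9, -12.2, -1.7]
tool_pos: [0.4972, -0.0155, 0.0569]
force: [0.7, -12.9, -1.1]
```

```bash
python3 -m handwheel '[[[-0.015,0,0],[0,0,0],1],[[0,0,0],[0,0,0],1]]'|sed -n '2p;4p'
python3 -m handwheel '[[[-0.015,0,0],[0,0,0],1],[[0,0,0],[0,0,0],1],[[0,0,0],[0,0,0],1],[[0,0,0],[0,0,0],1]]'|sed -n '2p;4p'
```

```text
tool_pos: [0.4972, -0.0151, 0.0569]
force: [0.9, -13.5, -1.9]
tool_pos: [0.4973, -0.0147, 0.0571]
force: [0.0, -14.4, -1.5]
```

```bash
python3 -m handwheel '[[[0,0,0],[0,0,0],0.6],[[0,0,0],[0,0,0],0.6],[[0,0,0],[0,0,0],0.6],[[0,0,0],[0,0,0],0.6],[[0,0,0],[0,0,0],0.5],[[0,0,0],[0,0,0],0.5],[[0,0,0],[0,0,0],0.5]]'
python3 - <<'E'
from h import *
t=ctrl.camera("top");s=ctrl.camera("side")
cv2.imwrite("pics/r1.png",np.hstack([cv2.resize(p["color"][y:y+100,x:x+100],(400,400),interpolation=3) for p,y,x in((t,160,200),(s,125,265))]))
E
```

```text
time_s: 19.8
tool_pos: [0.4972, -0.0128, 0.057]
orientation: [-180.0, 9.9, -91.8]
force: [-0.6, 1.1, -0.1]
width: 0.496
grasp_force: 0.0
```

View pics/r1.png

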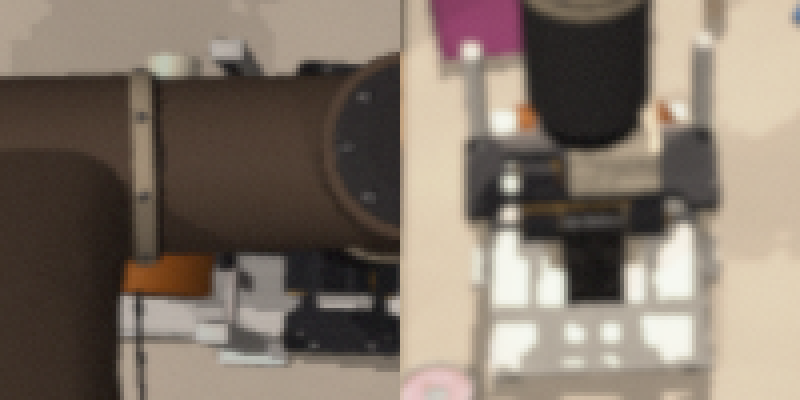

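The fingers are free of the fin (opening 44 mm, no force). The bottle stands clear of the tines, with a gap at cols 212–232 in the top half. I'll retreat along the deck normal, then go above the handle.

```bash
python3 -m handwheel '[[[0.03,0,0],[0,0,0],0.5],[[0,0,-0.3],[0,0,0],0.5],[[0,0,-0.6],[0,0,0],0.5],[[0,0,-0.9],[0,0,0],0.5],[[0.3,0,-0.9],[0,0,0],0.5],[[0.5,0,-0.9],[0,0,0],0.5],[[0,0,-0.9],[0,0,0],0.5],[[0,0,-0.9],[0,0,0],0.5],[[0,0,-0.9],[0,0.62,0],0.5],[[0,0,0],[0,0.62,0],0.3],[[0,0,0],[0,0,0],0.3]]'
python3 - <<'E'
from h import *
togo([.5,.0475,.30],[180,0,-1.8])
o=[]
t=ctrl.camera("top");s=ctrl.camera("side")
for n in ("chock_tip","chock_grip","bottle_center"):
    o=[(p,d[0]["xy"]) for p in (s,t) if (d:=ctrl.tip_of(n,p))]
    if len(o)==2: print(n,pt(o),RK.inv().apply(pt(o)-O))
E
```

```text
time_s: 21.0
tool_pos: [0.4947, -0.0885, 0.3014]
orientation: [-179.8, -0.1, -91.7]
force: [-0.1, 0.0, -0.1]
width: 0.626
grasp_force: 0.0
t 21.0 pos [ 0.4947 -0.0885  0.3014] rpy [-1.7984e+02 -1.2000e-01 -9.1720e+01] F [-0.14  0.03 -0.1 ] w 0.626 g 0.0 j [ 12.   1. -14.   0. -75. -14.]
shift [-3.402 -0.031  0.028] turn [-5.000e-03 -2.800e-02 -1.124e+01]
chock_grip [ 0.49386798 -0.00475606  0.06219445] [-0.00307411 -0.09740069  0.06219445]
bottle_center [0.50303769 0.10144776 0.094172  ] [0.00275513 0.00903876 0.094172  ]
```

```bash
python3 -m handwheel '[[[0,0,0],[0,0,-0.94],0.3],[[0,0,0],[0,0,-0.94],0.3],[[0,0,0],[0,0,-0.94],0.3],[[0,0,0],[0,0,-0.94],0.3],[[0,0,0],[0,0,-0.94],0.3],[[0,0,0],[0,0,-0.94],0.3],[[0,0,0],[0,0,-0.94],0.3],[[0,0,0],[0,0,-0.94],0.3],[[0,0,0],[0,0,-0.94],0.3],[[0,0,0],[0,0,-0.94],0.3],[[0,0,0],[0,0,-0.94],0.3],[[0,0,0],[0,0,-0.9],0.3]]' >/dev/null
python3 - <<'E'
from h import *
togo([.5,.0475,.30],[180,0,-1.8])
E
```

```text
t 22.6 pos [ 0.4947 -0.0893  0.2993] rpy [-1.7999e+02  4.0000e-02 -1.6200e+00] F [-0.01  0.26 -0.18] w 0.699 g 0.0 j [ 12.   2. -14.  -0. -75.  76.]
shift [ 0.035 -3.422 -0.018] turn [-0.002  0.005  0.022]
```

```bash
python3 -m handwheel '[[[0.035,-0.8,0],[0,0,0],0.3],[[0,-0.9,0],[0,0,0],0.3],[[0,-0.9,0],[0,0,0],0.3],[[0,-0.82,0],[0,0,0],0.3],[[0,0,0],[0,0,0],0.3],[[0,0,0],[0,0,0],0.3]]' >/dev/null
python3 - <<'E'
from h import *
togo([.5,.0475,.155],[180,0,-1.8])
s=ctrl.camera("side")
cv2.imwrite("pics/h1.png",cv2.resize(s["color"][105:205,255:365],(660,600),interpolation=3))
print([ (np.array(d["xy"]).round(1),d["conf"]) for d in ctrl.tip_of("gate_handle",s)])
E
```

```text
t 23.2 pos [0.5007 0.0481 0.2992] rpy [ 1.7999e+02  4.0000e-02 -1.8200e+00] F [-0.26 -0.02 -0.24] w 0.699 g 0.0 j [ 28.   2. -14.  -0. -75.  60.]
shift [-0.014  0.015  3.606] turn [ 0.001  0.005 -0.003]
[(array([313.7, 150.5]), 0.74), (array([345.3, 245.2]), 0.49)]
```

View pics/h1.png

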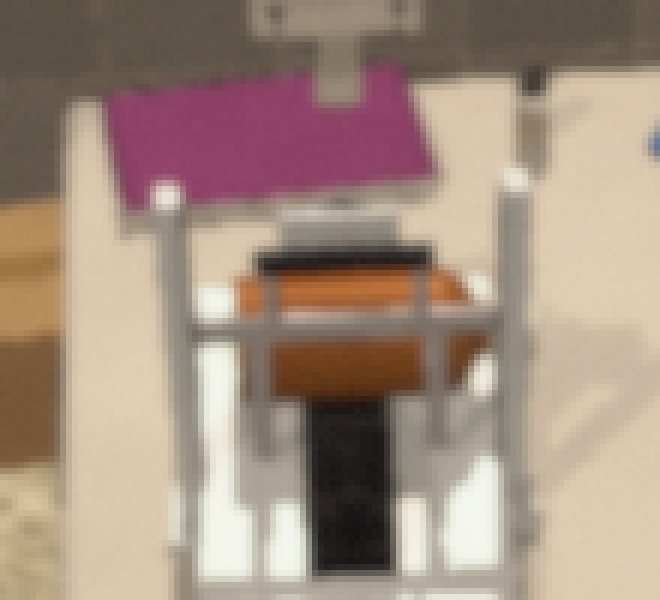

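The chock lies under the bottle's middle, the tines are clear, and the handle is at crop (344,260). A finger is in line above it at (340,85). I'll descend and grip the handle.

```bash
python3 -m handwheel '[[[0,0,0.8],[0,0,0],0.3],[[0,0,0.8],[0,0,0],0.3],[[0,0,0.6],[0,0,0],0.3],[[0,0,0.6],[0,0,0],0.3],[[0,0,0.4],[0,0,0],0.3],[[0,0,0.4],[0,0,0],0.3],[[0,0,0],[0,0,0],0.3],[[0,0,0],[0,0,0],0.3]]'
python3 -m handwheel '[[[0,0,0],[0,0,0],1],[[0,0,0],[0,0,0],1],[[0,0,0],[0,0,0],1],[[0,0,0],[0,0,0],1],[[0,0,0],[0,0,0],1],[[0,0,0],[0,0,0],1],[[0,0,0],[0,0,0],1],[[0,0,0],[0,0,0],1],[[0,0,0],[0,0,0],1]]'
```

```text
time_s: 24.1
tool_pos: [0.5009, 0.0469, 0.1559]
orientation: [180.0, 0.0, -2.0]
force: [0.2, -0.9, 0.2]
width: 0.701
grasp_force: 0.0
time_s: 25.0
tool_pos: [0.5006, 0.0467, 0.1556]
orientation: [179.9, 0.0, -1.9]
force: [1.4, -5.3, 1.0]
width: 0.13
grasp_force: 30.0
```

```bash
python3 -m handwheel '[[[0,0.01,-0.1],[0,0,0],1],[[0,0,-0.2],[0,0,0],1],[[0,0,-0.2],[0,0,0],1],[[0,0,-0.2],[0,0,0],1],[[0,0,-0.2],[0,0,0],1],[[0,0,-0.2],[0,0,0],1],[[0,0,-0.2],[0,0,0],1],[[0,0,-0.2],[0,0,0],1],[[0,0,-0.2],[0,0,0],1],[[0,0,0],[0,0,0],1]]'
```

```text
time_s: 26.0
tool_pos: [0.5006, 0.0467, 0.2239]
orientation: [179.9, 0.0, -1.9]
force: [-2.2, -4.0, 2.8]
width: 0.134
grasp_force: 30.0
```

```bash
python3 -m handwheel '[[[0,0,-0.08],[0,0,0],1],[[0,0,-0.06],[0,0,0],1],[[0,0,0],[0,0,0],1]]'
python3 -m handwheel '[[[0,0,-0.03],[0,0,0],1],[[0,0,0],[0,0,0],1],[[0,0,0],[0,0,0],1]]'
```

```text
time_s: 26.3
tool_pos: [0.5006, 0.0467, 0.2285]
orientation: [179.9, 0.0, -1.9]
force: [2.2, -4.0, -3.5]
width: 0.131
grasp_force: 30.0
time_s: 26.6
tool_pos: [0.5005, 0.0467, 0.2294]
orientation: [179.9, 0.0, -1.9]
force: [3.9, -4.8, -5.8]
width: 0.136
grasp_force: 30.0
```

```bash
python3 -m handwheel '[[[0,0,0],[0,0,0],1],[[0,0,0],[0,0,0],0.3],[[0,0,0],[0,0,0],0.3],[[0,0,0],[0,0,0],0.3],[[0,0,0],[0,0,0],0.3],[[0,0,0],[0,0,0],0.3],[[0,0,0],[0,0,0],0.3],[[0,0,0],[0,0,0],0.3]]'
python3 -m handwheel '[[[0,0,-0.3],[0,0,0],0.3],[[0,0,-0.6],[0,0,0],0.3],[[0,0,-0.8],[0,0,0],0.3],[[0,0,-0.8],[0,0,0],0.3],[[0,0,-0.8],[0,0,0],0.3],[[0,0,0],[0,0,0],0.3],[[0,0,0],[0,0,0],0.3]]'
python3 - <<'E'
from h import *
s=ctrl.camera("side")
cv2.imwrite("pics/f1.png",cv2.resize(s["color"][105:205,255:365],(660,600),interpolation=3))
# expected handle pixel at raise 75
for z in (.174,.242,.249): print(z,(proj(s,[.5,.0475,z])-[255,105])*6)
E
```

```text
time_s: 27.4
tool_pos: [0.5007, 0.0473, 0.2304]
orientation: [-180.0, -0.0, -1.9]
force: [0.7, -0.2, -0.6]
width: 0.677
grasp_force: 0.0
time_s: 28.1
tool_pos: [0.5009, 0.0474, 0.3637]
orientation: [-179.9, -0.1, -1.9]
force: [0.5, 0.3, -1.8]
width: 0.703
grasp_force: 0.0
0.174 [337.37994364 264.20409969]
0.242 [333.20975335 155.40113274]
0.249 [332.76502848 143.79797261]
```

View pics/f1.png

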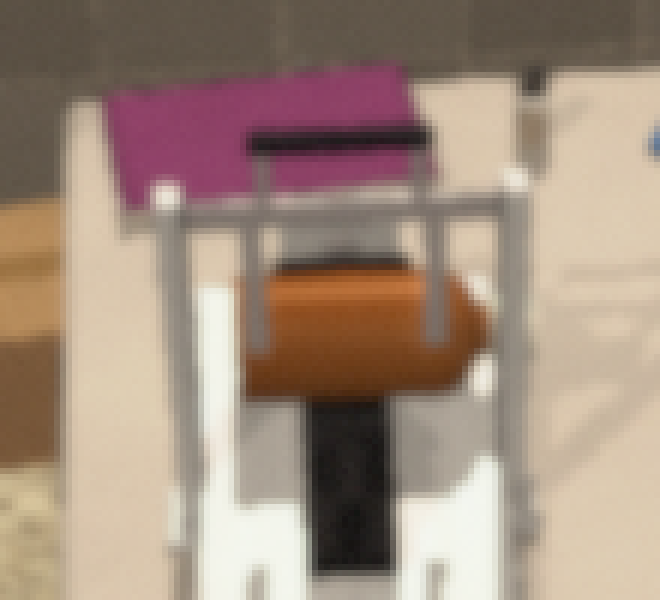

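The handle is at row 140, where full height predicts 144, so the gate is up. The bottle still rests against the chock at row 397, unmoved. I'm handing in.

```bash
python3 -c "
from bench import ctrl
print(ctrl.finish_job())"
```

```text
the job is handed in; nothing more can be done
None
```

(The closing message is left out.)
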